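# Drop a used vial through the sprung flap of the discard bin

### The job

A used vial has been left standing on the ledge of the discard bin. Without picking it up, push the bin's self-closing flap open with one finger and, while that finger keeps it open, push the vial off the ledge into the bin with the other finger; then draw back so that the flap shuts by itself. Leave the small things standing round the bin alone.

Things in the scene. Friction and masses are not known exactly. Their poses are not given: they have to be found in the camera images.
- discard_bin: Bench discard bin, fixed: white tub, grey head, 225 mm long (x), 130 wide (y). Origin: centre of its underside on the worktop; x runs from its front (ledge) to its back (hinge), z up. Tub empty, 122 mm wide inside, floor 10 mm above the worktop. Behind the mouth stands the hinge housing, x = 78 to 112 mm, its top 165 mm above the worktop, the highest part.
- ledge_edge (a point): Middle of the ledge's inner edge, at the height of the ledge's top; axes as the bin's. The level ledge, 115 mm above the worktop, runs from here 95 mm to the front (-x, no lip there), with rails 8 mm high at both sides, 122 mm clear between them. To +x lies the mouth, 95 mm long, 122 mm clear between cheeks that rise with the flap; the flap closes it.
- flap: White flap in the mouth, 103 mm long, 112 wide, 3 thick. Origin on its hinge axis, parallel to the bin's y, 95 mm behind the ledge's inner edge, 42 mm above the ledge. Shut, it slopes 25 degrees down to its free edge at the ledge's inner edge. Pushed towards the hinge or down it swings into the tub; a spring (1 N at a fingertip when shut, up to 5 N open) shuts it; a vial's weight does not open it.
- flap_hinge (a joint): Angle of the flap in rad: 0 shut, grows as it swings into the bin; 1.13 hanging straight down, 1.25 at its stop.
- vial: The used vial: amber glass, white cap, 25 mm in diameter, 48 mm high, about 20 g. Stands upright on the ledge, its axis 47 to 67 mm in front of the ledge's inner edge and up to 28 mm to either side of the bin's middle. Origin: centre of its underside, z up.
- brown_vial: Bystander: small brown vial with black cap, 18 mm in diameter, 39 mm high, standing on the worktop beside the bin. Origin: centre of its underside.
- red_lid: Bystander: red screw lid, 58 mm in diameter, 12 mm high, lying on the worktop beside the bin. Origin: centre of its underside.
- timer: Bystander: white bench timer, 62 x 62 x 16 mm, lying on the worktop beside the bin. Origin: centre of its underside.
- open_cup: Bystander: empty clear cup, 58 mm in diameter, 60 mm high, standing on the worktop beside the bin. Origin: centre of its underside.
Not all that is in view belongs to the job. Of the things that look like the vial, the middle-sized one is meant.

How it is judged:
By the outcome, as a careful person would: the job done as asked, in the order asked, and still so for the second after the job is handed in, with the robot touching nothing.
It also fails if it takes over 32 s, if anything falls off the work surface, if the arm or the gripper's body presses on something with over 40 N, if the wrist force passes 120 N, or if a joint passes its speed limit or range.

### The arm

A 6-joint arm with a two-finger parallel gripper is mounted at the origin on a cart in front of the work surface, level with it; the furniture and walls round the work are solid. World frame = base frame: x ahead of the robot, y to its left, z up, the work surface at z = 0. Lengths are in m, angles in rad, forces in N, time in s.
With the tool pointing down it reaches from about 0.35 to 0.775 m from the base axis. Payload 5.5 kg.
Tool frame: the origin (TCP) lies between the finger pads; the fingertips stand 19 mm ahead of it and the grasp point (between the pads) is the TCP (env.tcp_to_tips is the distance from the TCP to the fingertips, in m); z points along the fingers, y is the direction in which the jaws open and shut (so a half turn about z gives the same grasp; the last joint's range is limited). The gripper opens to 85 mm and grips with 20 to 120 N. Pads are 22 mm wide; open, the fingers measure 114 mm over their backs; the gripper's body (76 mm by 85 mm) begins 54 mm behind the grasp point. The pads swing forward as they close: fully open they stand 13 mm farther back than shut.
Start: joints at [1.174, 0.313, 0.046, 1.304, 0, 1.431], TCP at [0.146, 0.556, 0.25] pointing down, gripper open.
Joint ranges: [-2.76, 2.76], [-0.86, 1.69], [-1.03, 1.26], [-2.2, 2.34], [-1.47, 1.5], [-3.14, 3.14]. Speed limits (rad/s): [2.57, 2.57, 3.14, 3.14, 3.14, 3.14].

### API

Orientations are given as a unit quaternion [w, x, y, z].
In Python, from workcell import env, eyes, job gives the robot as it stands. The module is installed in compiled form; this text tells all that it offers.
- The arm moves only by the tool move_arm, never from a script. Its argument "commands" is a list of rows, each a list of 3 entries, a list of its own where there are three numbers: the shift along the world's x, y, z as a fraction of full scale, then the turn, a rotation vector about the world's x, y, z as a fraction of full scale, then the gripper command: -1 is shut, 1 is fully open, values between are in proportion. In form: [[[x, y, z], [wx, wy, wz], gripper], ...]. A call has 1 to 5 rows; each row shifts and turns the commanded pose from where the row before left it; what a row does not reach is not made up. Full scale, the value 1, is 0.04 m for a shift and 8 degrees for a turn. A row lasts 1/10 s, in which the tool goes at most 50 mm and 8.59 degrees, less where a joint would pass 70% of its speed; a pose out of reach is approached as far as the arm can. A call with a number of a shift or a turn outside -1 to 1 is refused whole. A call with a gripper value outside its range is refused whole. The fingers move at their own pace and stop on an object; "newtons" is the grip in N (left out, the last holds). Time passes only in rows, so rows that do not move let the fingers close. It gives the time, the measured TCP pose, the force and the opening at its end, in the units of the state.
- env.get_state(): the state, without advancing time (a new reading comes with each control period).
- eyes.read_camera(name): name is "scene" or "top" or "wrist"; returns a dict with "frame" (420x560x3 uint8, red, green, blue), "mtx" (3x3 intrinsics, pixels), "camera_from_world" (4x4, takes a point from world to camera coordinates); the wrist camera has in their place "mount" (4x4, takes a point from camera to tool coordinates, whose origin is the TCP and whose axes are the flange's). Camera axes: x right, y down, z forward; pixel columns grow to the right and rows downward; lengths in m; the calibration is good to about 2 mm. A picture is of the moment at which its call begins: read the wrist's pose just before it. There is no depth.
- job.hand_in(): hands the job in, once; it reports no verdict.
The state is a dict: "clock": time; "joint_pos": joint angles; "qvel": joint speeds; "tau": joint torques, N m; "tcp_pos": TCP position; "orientation": TCP orientation; "wrist_force": force on the tool from outside, world axes, zero at the start; "ft_torque": the same for the moment, N m; "finger_gap": finger opening in m.
Only numpy, scipy, OpenCV 4.12 (cv2) and the standard library are available. Lean on these libraries where they do the work, as an engineer would, in place of code of your own. Each camera call takes 0.05 s, during which the arm holds its last target.

## Working session

There is one attempt and no reset: what is moved stays moved. The work goes in short steps, Python scripts to look and compute and a tool call to move; the robot and the scene stay as the last step left them, time stands still between calls to the robot, and variables do not carry over. Pictures are saved under pics/ and viewed, and the job is handed in when it is done.

Besides the shell and the picture viewer there is one more tool, called after ">>>" as name(argument=value, ...) on one line, values as JSON. move_arm: Moves the arm, as the interface text tells. Its arguments: {"type":"object","properties":{"commands":{"type":"array","items":{"type":"array"}},"newtons":{"type":"number"}},"required":["commands"]}

```bash
mkdir -p pics; python3 - <<'E'
from workcell import env,eyes,job
import cv2,numpy as np,pickle
s=env.get_state();print({k:np.round(v,4).tolist() for k,v in s.items()},env.tcp_to_tips)
d={}
for n in["scene","top","wrist"]:
    r=eyes.read_camera(n);d[n]=r
    cv2.imwrite(f"pics/{n}0.png",cv2.cvtColor(r["frame"],cv2.COLOR_RGB2BGR))
    print(n,{k:np.round(v,4).tolist() for k,v in r.items() if k!="frame"})
d['state']=s
pickle.dump(d,open("d0.pkl","wb"))
E
```

```text
{'clock': 0.0, 'joint_pos': [1.1744, 0.314, 0.0449, 1.3036, 0.0, 1.4312], 'qvel': [0.0002, -0.0, 0.0004, 0.0003, 0.0001, -0.0], 'tau': [-0.0004, -48.0627, 29.8533, 0.0196, -0.0002, 0.0], 'tcp_pos': [0.1459, 0.5557, 0.2494], 'orientation': [-0.0003, 0.1281, 0.9918, -0.0009], 'wrist_force': [0.7648, 0.3448, 0.1262], 'ft_torque': [-0.0099, 0.0057, -0.0069], 'finger_gap': 0.0856} 0.019
scene {'mtx': [[542.6837, 0.0, 279.7352], [0.0, 542.6837, 207.4627], [0.0, 0.0, 1.0]], 'camera_from_world': [[0.4964, -0.8681, -0.0003, -0.218], [-0.3683, -0.2102, -0.9056, 0.302], [0.7861, 0.4497, -0.4241, 0.8095], [0.0, 0.0, 0.0, 1.0]]}
top {'mtx': [[470.1041, 0.0, 281.4708], [0.0, 470.1041, 210.5795], [0.0, 0.0, 1.0]], 'camera_from_world': [[-0.0092, -0.9998, 0.0198, 0.0389], [-0.9862, 0.0058, -0.1652, 0.5672], [0.1651, -0.021, -0.9861, 0.8659], [0.0, 0.0, 0.0, 1.0]]}
wrist {'mtx': [[372.8955, 0.0, 276.0444], [0.0, 372.8955, 208.9722], [0.0, 0.0, 1.0]], 'mount': [[0.0015, -0.9559, -0.2938, 0.0756], [1.0, 0.0014, 0.0006, -0.0001], [-0.0002, -0.2938, 0.9559, -0.1222], [0.0, 0.0, 0.0, 1.0]]}
```

View pics/scene0.png

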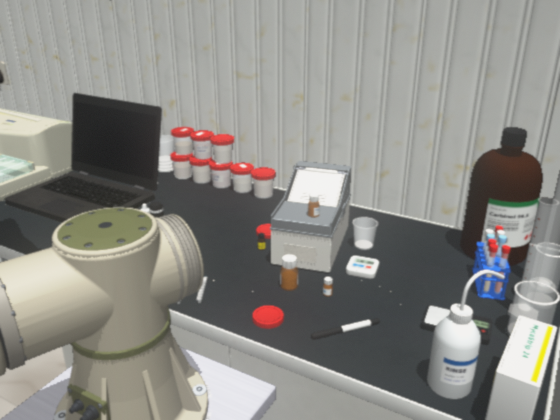

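View pics/top0.png

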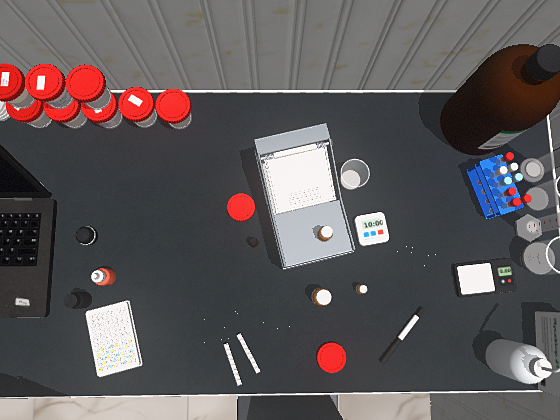

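View pics/wrist0.png

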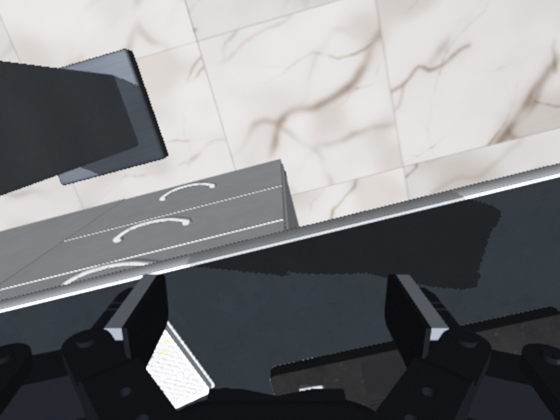

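```bash
python3 - <<'E'
import cv2
a=cv2.imread("pics/top0.png")[115:305,225:405]
cv2.imwrite("pics/top_c.png",cv2.resize(a,None,fx=3.15,fy=3.15,interpolation=cv2.INTER_CUBIC))
a=cv2.imread("pics/scene0.png")[155:305,240:400]
cv2.imwrite("pics/sc_c.png",cv2.resize(a,None,fx=4,fy=4,interpolation=cv2.INTER_CUBIC))
E
```

```text
(no output)
```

View pics/top_c.png

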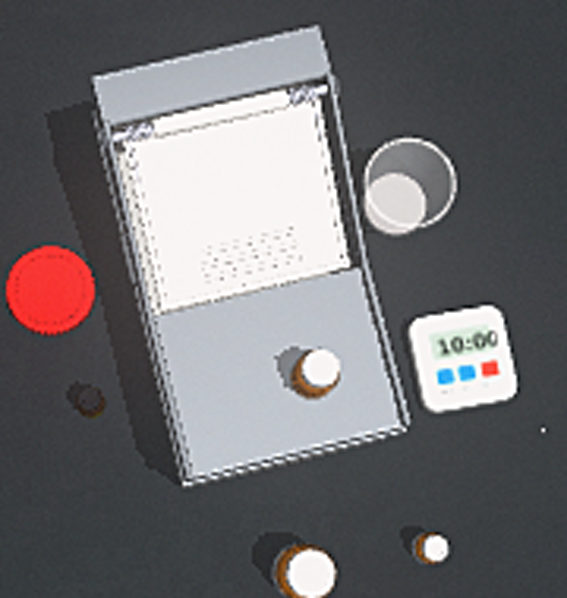

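View pics/sc_c.png

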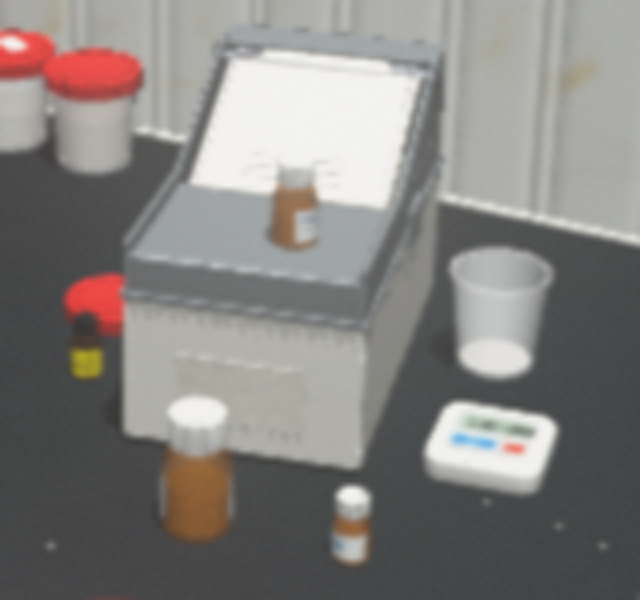

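```bash
cat > h.py <<'E'
import pickle,numpy as np,cv2
from scipy.optimize import least_squares
d=pickle.load(open("d0.pkl","rb"))
def proj(n,P):
    r=d[n];P=np.atleast_2d(P);c=P@r["camera_from_world"][:3,:3].T+r["camera_from_world"][:3,3]
    u=c@r["mtx"].T;return u[:,:2]/u[:,2:]
def tri(pt,ps):
    A=[]
    for n,p in(("top",pt),("scene",ps)):
        M=d[n]["mtx"]@d[n]["camera_from_world"][:3]
        A.append((M,p))
    X=cv2.triangulatePoints(A[0][0],A[1][0],np.array(A[0][1],float).reshape(2,1),np.array(A[1][1],float).reshape(2,1))
    return (X[:3]/X[3]).ravel()
T=lambda x,y:(225+x/3.15,115+y/3.15)
S=lambda x,y:(240+x/4,155+y/4)
def b2w(q,P):
    P=np.atleast_2d(P);c,s=np.cos(q[2]),np.sin(q[2])
    return np.c_[q[0]+c*P[:,0]-s*P[:,1],q[1]+s*P[:,0]+c*P[:,1],q[3]+P[:,2]]
E
python3 - <<'E'
from h import *
m=1e-3
obs=[("top",(112.5,65,165),T(95,77)),("top",(112.5,-65,165),T(318,27)),
("top",(-17.5,61,115),T(160,314)),("top",(-17.5,-61,115),T(358,268)),
("top",(-112.5,65,120),T(185,484)),("top",(-112.5,-65,120),T(408,430)),
("scene",(-17.5,61,115),S(185,188)),("scene",(-17.5,-61,115),S(385,208)),
("scene",(-112.5,65,0),S(125,435)),("scene",(-112.5,-65,0),S(362,467)),
("scene",(-112.5,-65,115),S(362,282)),("scene",(-112.5,65,115),S(127,250))]
def f(q):
    return np.concatenate([(proj(n,b2w(q,np.array(p)*m))[0]-o) for n,p,o in obs])
r=least_squares(f,[.55,0,0.2,0],loss="soft_l1")
print(r.x,np.degrees(r.x[2]));print(np.round(f(r.x).reshape(-1,2),1))
q=r.x
print("hingeL/R,ledge tri",tri(T(160,314),S(185,188)),tri(T(358,268),S(385,208)))
v=tri(T(321,367),S(297,172));print("vial cap top",v)
print("ledge edge",b2w(q,[-.0175,0,.115]))
def inb(q,p):
    c,s=np.cos(q[2]),np.sin(q[2]);dx,dy=p[0]-q[0],p[1]-q[1];return np.array([c*dx+s*dy,-s*dx+c*dy,p[2]-q[3]])
print("vial in bin",inb(q,v)+[.0175,0,0])
for nm,a,b,z in [("brown",T(90,400),S(86,322),.0),("cup",T(410,183),S(501,262),0),("timer",T(463,358),S(492,440),0),("lid",T(50,290),S(110,300),0)]:
    X=tri(a,b);print(nm,X,inb(q,X))
np.save("q.npy",q)
E
```

```text
[ 0.577328   -0.00565821  0.22710096  0.00315298] 13.01192627741708
[[-0.9 -0.4]
 [ 1.2 -0.9]
 [-2.   0.9]
 [ 1.2  0. ]
 [ 0.5 -0.6]
 [ 1.6 -0.8]
 [-2.  -2. ]
 [ 1.8 -0.4]
 [-1.2  1.5]
 [-1.8  2.7]
 [ 0.4  0.4]
 [-2.2  0.2]]
hingeL/R,ledge tri [0.54903004 0.04616371 0.11296522] [ 0.57360971 -0.06594727  0.116833  ]
vial cap top [ 0.51292278 -0.0401814   0.15589043]
ledge edge [[ 0.56027734 -0.0095984   0.11815298]]
vial in bin [-0.05302452 -0.01913566  0.15273746]
brown [0.50834341 0.0882406  0.03585044] [-0.04607161  0.10701993  0.03269747]
cup [ 0.63740608 -0.1092358   0.06662183] [ 0.03521457 -0.11444487  0.06346885]
timer [ 0.53563593 -0.14842387  0.01435078] [-0.07276579 -0.12971278  0.0111978 ]
lid [0.58138842 0.11564735 0.00991512] [0.03126858 0.1172766  0.00676215]
```

The top image shows three vials with white caps: a large one at (321,296) on the worktop, a small one at (362,289) on the worktop, and a middle-sized one at (325,233) on the ledge. The ledge one fits the description, and the crop confirms it. I'll go over it and measure with the wrist camera.

>>> move_arm(commands=[[[0.49, -0.74, 0.06], [0, 0, -0.39], 1], [[0.49, -0.74, 0.06], [0, 0, -0.39], 1], [[0.49, -0.74, 0.06], [0, 0, -0.39], 1], [[0.49, -0.74, 0.06], [0, 0, -0.39], 1], [[0.49, -0.74, 0.06], [0, 0, -0.39], 1]])

```text
clock: 0.65
tcp_pos: [0.2445, 0.4069, 0.2622]
orientation: [-0.0, 0.262, 0.965, -0.0]
wrist_force: [-0.6, 0.8, 0.1]
finger_gap: 0.0855
```

>>> move_arm(commands=[[[0.49, -0.74, 0.06], [0, 0, -0.39], 1], [[0.49, -0.74, 0.06], [0, 0, -0.39], 1], [[0.49, -0.74, 0.06], [0, 0, -0.39], 1], [[0.49, -0.74, 0.06], [0, 0, -0.39], 1], [[0.49, -0.74, 0.06], [0, 0, -0.39], 1]])

```text
clock: 1.15
tcp_pos: [0.3425, 0.2588, 0.2743]
orientation: [-0.0, 0.391, 0.92, -0.0]
wrist_force: [0.3, -0.3, 0.7]
finger_gap: 0.0855
```

>>> move_arm(commands=[[[0.49, -0.74, 0.06], [0, 0, -0.39], 1], [[0.49, -0.74, 0.06], [0, 0, -0.39], 1], [[0.49, -0.74, 0.06], [0, 0, -0.39], 1], [[0.49, -0.74, 0.06], [0, 0, -0.39], 1], [[0.49, -0.74, 0.06], [0, 0, -0.39], 1]])

```text
clock: 1.65
tcp_pos: [0.4405, 0.1108, 0.2863]
orientation: [-0.0, 0.512, 0.859, -0.0]
wrist_force: [0.2, 0.9, 0.8]
finger_gap: 0.0853
```

```bash
cat > look.py <<'E'
import sys
from workcell import env,eyes
import cv2,numpy as np,pickle
def look(i,cams=("wrist",)):
    s=env.get_state();print({k:np.round(s[k],4).tolist() for k in("clock","tcp_pos","orientation","finger_gap","wrist_force","joint_pos")})
    d={'state':s}
    for n in cams:
        r=eyes.read_camera(n);d[n]=r
        cv2.imwrite(f"pics/{n}{i}.png",cv2.cvtColor(r["frame"],cv2.COLOR_RGB2BGR))
    pickle.dump(d,open(f"d{i}.pkl","wb"))
look(sys.argv[1],sys.argv[2:] or ("wrist",))
E
python3 look.py 1
```

```text
{'clock': 1.65, 'tcp_pos': [0.4405, 0.1108, 0.2863], 'orientation': [-0.0001, 0.5124, 0.8587, -0.0], 'finger_gap': 0.0853, 'wrist_force': [0.1974, 0.8628, 0.7996], 'joint_pos': [0.0693, 0.0697, -0.1682, 1.333, 0.0001, 1.1453]}
```

View pics/wrist1.png

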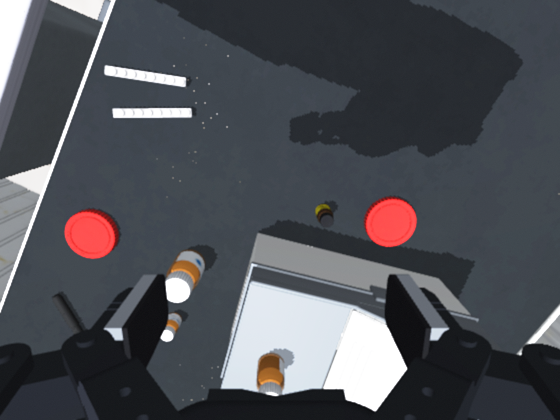

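The wrist view shows the vial at (270,370), standing on the ledge. I'll move on to above the vial.

>>> move_arm(commands=[[[0.49, -0.74, 0.0], [0, 0, -0.39], 1], [[0.49, -0.74, 0.0], [0, 0, -0.39], 1], [[0.49, -0.74, 0.0], [0, 0, -0.39], 1], [[0.49, -0.74, 0.0], [0, 0, -0.39], 1], [[0.49, -0.74, 0.0], [0, 0, -0.33], 1]])

```text
clock: 2.2
tcp_pos: [0.5385, -0.0369, 0.286]
orientation: [-0.0, 0.621, 0.784, -0.0]
wrist_force: [0.9, 0.9, -0.0]
finger_gap: 0.0853
```

```bash
python3 look.py 2
```

```text
{'clock': 2.2, 'tcp_pos': [0.5385, -0.0369, 0.286], 'orientation': [-0.0002, 0.6208, 0.784, -0.0], 'finger_gap': 0.0853, 'wrist_force': [0.8813, 0.889, -0.0], 'joint_pos': [-0.2173, 0.2371, 0.0308, 1.3649, 0.0001, 1.1222]}
```

View pics/wrist2.png

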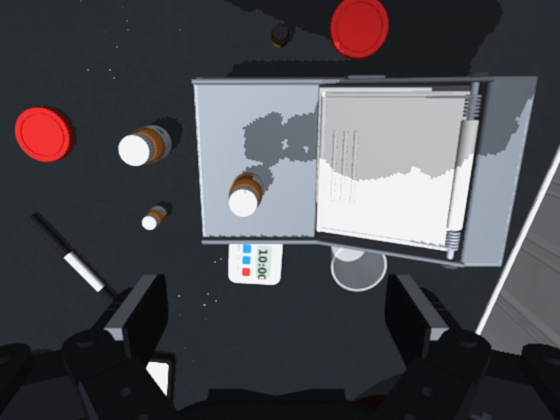

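```bash
python3 - <<'E'
import cv2
a=cv2.imread("pics/wrist2.png")[60:280,180:345]
cv2.imwrite("pics/w2c.png",cv2.resize(a,None,fx=2.7*1,fy=2.7,interpolation=cv2.INTER_CUBIC))
a=cv2.imread("pics/wrist1.png")[220:420,220:480]
cv2.imwrite("pics/w1c.png",cv2.resize(a,None,fx=3,fy=3,interpolation=cv2.INTER_CUBIC))
a=cv2.imread("pics/wrist2.png")[60:280,300:560]
cv2.imwrite("pics/w2d.png",cv2.resize(a,None,fx=2.5,fy=2.5,interpolation=cv2.INTER_CUBIC))
E
```

```text
(no output)
```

View pics/w2c.png

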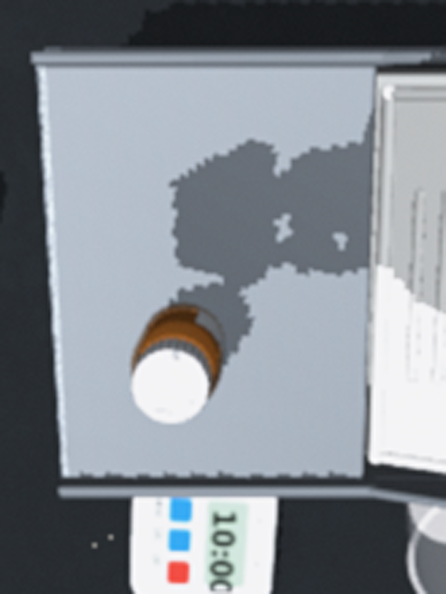

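View pics/w1c.png

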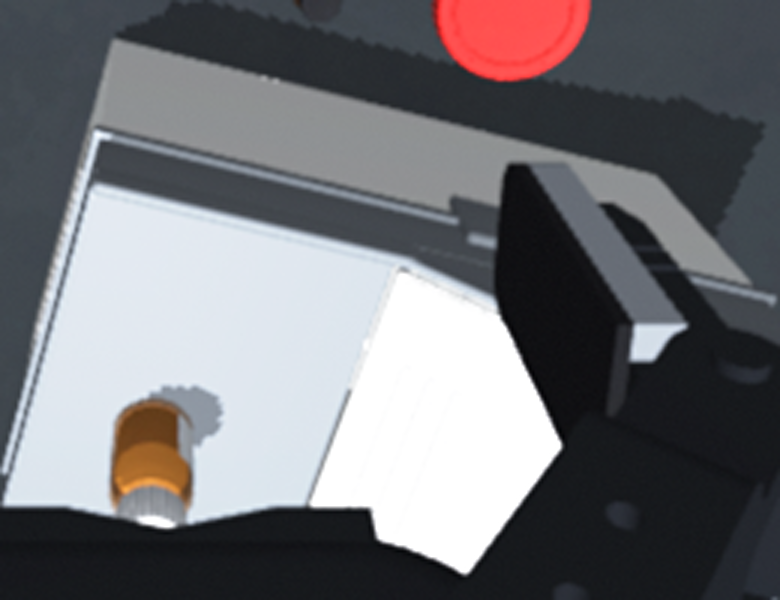

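View pics/w2d.png

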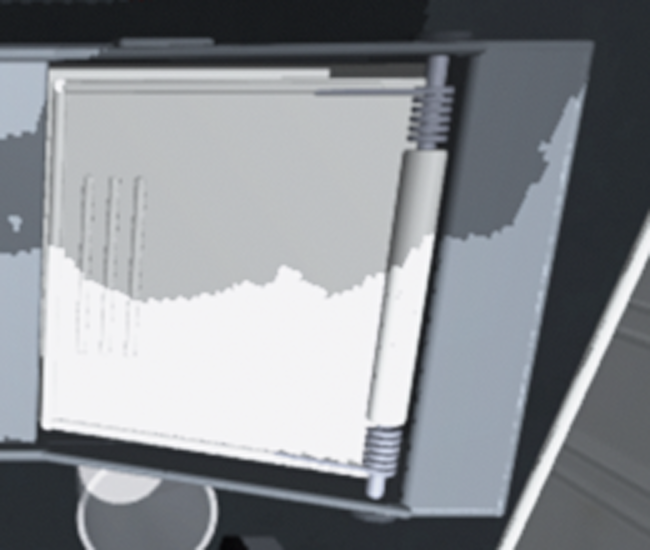

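```bash
cat >> h.py <<'E'
from scipy.spatial.transform import Rotation as Ro
def load(i):
    w=pickle.load(open(f"d{i}.pkl","rb"));s=w['state'];r=w['wrist']
    q=s['orientation'];M=np.eye(4);M[:3,:3]=Ro.from_quat([q[1],q[2],q[3],q[0]]).as_matrix();M[:3,3]=s['tcp_pos']
    d[f"w{i}"]=dict(mtx=r["mtx"],camera_from_world=np.linalg.inv(M@r["mount"]),frame=r["frame"])
    return M
A=lambda x,y:(180+x/2.7,60+y/2.7)
B=lambda x,y:(300+x/2.5,60+y/2.5)
C=lambda x,y:(220+x/3,220+y/3)
E
python3 - <<'E'
from h import *
load(1);M2=load(2)
m=1e-3
obs=[("w2",(-17.5,61,115),A(376,66)),("w2",(-17.5,-61,115),A(365,478)),
("w2",(-112.5,61,115),A(40,66)),("w2",(-112.5,-61,115),A(64,478)),
("w2",(112.5,65,165),B(593,42)),("w2",(112.5,-65,165),B(502,516)),("w2",(78,-65,165),B(408,515)),
("w1",(-112.5,61,115),C(95,185)),("w1",(-17.5,61,115),C(397,265)),("w1",(-112.5,65,0),C(118,38)),("w1",(-112.5,65,123),C(100,132)),
("top",(112.5,65,165),T(95,77)),("top",(112.5,-65,165),T(318,27)),
("top",(-17.5,61,115),T(160,314)),("top",(-17.5,-61,115),T(358,268)),
("scene",(-17.5,61,115),S(185,188)),("scene",(-17.5,-61,115),S(385,208)),]
def fit(sel):
    o=[x for x in obs if x[0] in sel]
    f=lambda q:np.concatenate([(proj(n,b2w(q,np.array(p)*m))[0]-u) for n,p,u in o])
    r=least_squares(f,[.577,-.005,.227,0],loss="soft_l1");print(sel,np.round(r.x,4),"edge",np.round(b2w(r.x,[-.0175,0,.115]),4))
    for x,e in zip(o,f(r.x).reshape(-1,2)):print(x[0],x[1],np.round(e,1))
    return r.x
fit(["w2"]);q=fit(["w2","w1"]);fit(["top"])
q=fit(["w2","w1","top","scene"]);np.save("q.npy",q)
# vial: at ledge+48 plane
def onplane(n,p,z):
    r=d[n];c=r["camera_from_world"];R=c[:3,:3];o=-R.T@c[:3,3];v=R.T@np.linalg.solve(r["mtx"],[*p,1]);return o+v*(z-o[2])/v[2]
def inb(p):
    c,s=np.cos(q[2]),np.sin(q[2]);dx,dy=p[0]-q[0],p[1]-q[1];return np.array([c*dx+s*dy+.0175,-s*dx+c*dy,p[2]-q[3]])
for n,p in (("w2",A(170,385)),("top",T(321,367)),("w1",C(155,523)),("scene",S(297,168))):
    X=onplane(n,p,q[3]+.163);print(n,X,inb(X))
def t2(n1,p1,n2,p2):
    X=cv2.triangulatePoints(*[d[n]["mtx"]@d[n]["camera_from_world"][:3] for n in(n1,n2)],np.array(p1,float).reshape(2,1),np.array(p2,float).reshape(2,1));return (X[:3]/X[3]).ravel()
print(t2("w2",A(170,385),"w1",C(155,523)),t2("w2",A(170,385),"top",T(321,367)),t2("w2",A(170,385),"scene",S(297,168)))
# tips
t=np.array([[0,sy*yy,z,1] for sy in(-1,1) for yy in (.0425,.057) for z in(.006,.019)])
for a in t: print(a[:3],proj("w2",(M2@a)[:3])[0])
print("jaw yaw",np.arctan2(M2[1,1],M2[0,1]))
E
```

```text
['w2'] [ 0.5827 -0.005   0.2337 -0.0032] edge [[ 0.5656 -0.009   0.1118]]
w2 (-17.5, 61, 115) [0.8 0.8]
w2 (-17.5, -61, 115) [ 0.1 -0.7]
w2 (-112.5, 61, 115) [-0.6  0.9]
w2 (-112.5, -61, 115) [-0.1 -0.6]
w2 (112.5, 65, 165) [ 0.6 -0.4]
w2 (112.5, -65, 165) [ 0.3 -0.2]
w2 (78, -65, 165) [-9.6  0.3]
['w2', 'w1'] [ 0.583  -0.005   0.2326 -0.0033] edge [[ 0.566  -0.009   0.1117]]
w2 (-17.5, 61, 115) [1.3 0.9]
w2 (-17.5, -61, 115) [ 0.4 -0.7]
w2 (-112.5, 61, 115) [-0.   0.9]
w2 (-112.5, -61, 115) [ 0.2 -0.6]
w2 (112.5, 65, 165) [ 1.1 -0. ]
w2 (112.5, -65, 165) [0.6 0.1]
w2 (78, -65, 165) [-9.3  0.5]
w1 (-112.5, 61, 115) [-0.7 -1.7]
w1 (-17.5, 61, 115) [ 0.6 -3.7]
w1 (-112.5, 65, 0) [-1.4 -2.1]
w1 (-112.5, 65, 123) [-1.8 16.3]
['top'] [ 0.5823 -0.0071  0.2312 -0.0162] edge [[ 0.5652 -0.0111  0.0988]]
top (112.5, 65, 165) [0.  0.5]
top (112.5, -65, 165) [0.4 0.1]
top (-17.5, 61, 115) [-1.2 -0. ]
top (-17.5, -61, 115) [ 0.4 -0.8]
['w2', 'w1', 'top', 'scene'] [ 0.5828 -0.0051  0.2325 -0.0033] edge [[ 0.5658 -0.0091  0.1117]]
w2 (-17.5, 61, 115) [1.1 1. ]
w2 (-17.5, -61, 115) [ 0.1 -0.7]
w2 (-
[... 655 characters left out ...]
351027 -0.03249293  0.15967695] [-0.05622691 -0.01073174  0.163     ]
scene [ 0.51007823 -0.04182267  0.15967695] [-0.06171638 -0.0190196   0.163     ]
[ 0.51583705 -0.04016424  0.15192034] [ 0.5138352  -0.04082201  0.15104029] [ 0.5147692  -0.03958016  0.15737528]
[ 0.     -0.0425  0.006 ] [168.10916265 296.91420645]
[ 0.     -0.0425  0.019 ] [176.61413218 280.90279436]
[ 0.    -0.057  0.006] [130.66535676 296.89140921]
[ 0.    -0.057  0.019] [142.13800016 280.87912475]
[0.     0.0425 0.006 ] [387.33404535 297.04767907]
[0.     0.0425 0.019 ] [378.4838769  281.04138814]
[0.    0.057 0.006] [424.68467768 297.07041959]
[0.    0.057 0.019] [412.88100382 281.06500351]
jaw yaw 0.2313481959625775
```

```bash
python3 - <<'E'
from h import *
import cv2
M2=load(2)
for z in (.003,.006,.012,.019):
    print(z,[proj("w2",(M2@np.array([x,y,z,1]))[:3])[0].round().tolist() for x,y in((.011,.0425),(-.011,.0425),(.011,.05))])
a=cv2.imread("pics/wrist2.png")[255:420,350:520]
cv2.imwrite("pics/w2e.png",cv2.resize(a,None,fx=3.5,fy=3.5,interpolation=cv2.INTER_CUBIC))
E
```

```text
0.003 [[392.0, 275.0], [387.0, 326.0], [412.0, 275.0]]
0.006 [[390.0, 271.0], [385.0, 322.0], [410.0, 271.0]]
0.012 [[385.0, 264.0], [381.0, 313.0], [404.0, 264.0]]
0.019 [[381.0, 257.0], [376.0, 304.0], [399.0, 257.0]]
```

View pics/w2e.png

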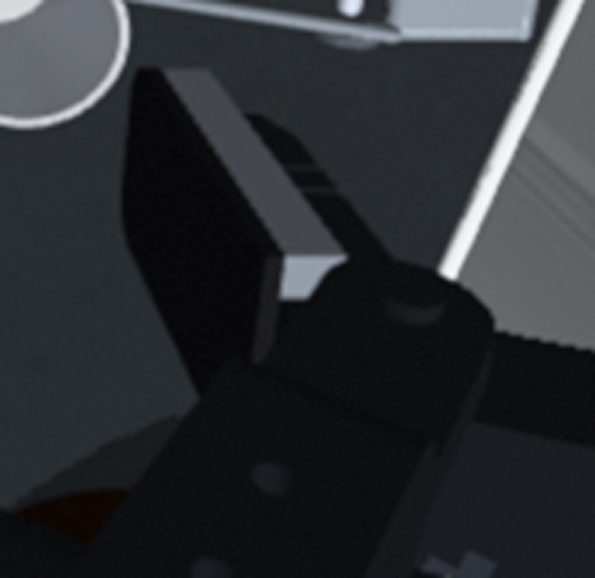

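In wrist image 2 the bin is aligned with the jaws. The ledge edge sits near column 316–319 and the cap near (243,203). That puts the vial at about −57 mm in x and −17 mm in y from ledge_edge. With the gripper open, the fingertips are about 6 mm ahead of the TCP. I'll descend astride the vial.

>>> move_arm(commands=[[[-0.02, 0.08, -0.75], [0, 0, 0], 1], [[0, 0, -0.75], [0, 0, 0], 1], [[0, 0, -0.75], [0, 0, 0], 1], [[0, 0, -0.75], [0, 0, 0], 1], [[0, 0, -0.5], [0, 0, 0], 1]])

```text
clock: 2.75
tcp_pos: [0.5358, -0.032, 0.1438]
orientation: [-0.001, 0.62, 0.785, -0.001]
wrist_force: [0.3, 0.2, -0.7]
finger_gap: 0.0851
```

```bash
python3 look.py 3 wrist scene top; python3 - <<'E'
import cv2,numpy as np
a=cv2.imread("pics/scene3.png")[140:290,240:400];b=cv2.imread("pics/top3.png")[110:300,220:400]
cv2.imwrite("pics/st3.png",np.hstack([cv2.resize(a,(400,375)),cv2.resize(b,(355,375))]))
E
```

```text
{'clock': 2.75, 'tcp_pos': [0.5358, -0.032, 0.1438], 'orientation': [-0.0014, 0.6198, 0.7847, -0.0007], 'finger_gap': 0.0851, 'wrist_force': [0.285, 0.2022, -0.6808], 'joint_pos': [-0.2093, 0.2984, -0.2428, 1.0328, 0.0001, 1.1277]}
```

View pics/wrist3.png

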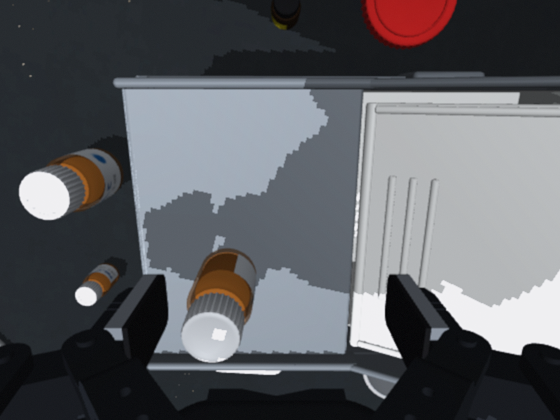

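View pics/st3.png

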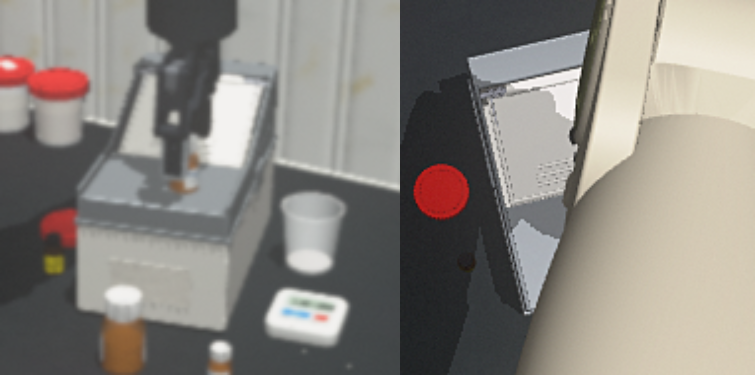

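```bash
python3 - <<'E'
import cv2
a=cv2.imread("pics/wrist3.png")[235:385,110:300]
cv2.imwrite("pics/w3c.png",cv2.resize(a,None,fx=4,fy=4,interpolation=cv2.INTER_CUBIC))
from h import *
M=load(3);q=np.load("q.npy")
f=lambda P:proj("w3",b2w(q,np.array(P)*1e-3)).round(1).tolist()
print("edge pred",f((-17.5,61,115)),f((-17.5,-61,115)),"front",f((-112.5,61,115)),f((-112.5,-61,115)))
for y in(-14,-17,-20):
  for x in (-53,-57,-61): print(x,y,"base c",f((x-17.5,y,115)),"top c",f((x-17.5,y,163)))
Mi=M
c,s=np.cos(q[2]),np.sin(q[2])
def inb(p): dx,dy=p[0]-q[0],p[1]-q[1];return np.array([c*dx+s*dy+.0175,-s*dx+c*dy,p[2]-q[3]-.115])
print("tcp in ledge frame",inb(M[:3,3]),"jaw yaw err",np.arctan2(M[1,1],M[0,1])-q[2],"tooly z",M[2,1])
for y in(-.0425,.0425,-.05,.05):
  for z in(.006,): print(y,inb((M@[0,y,z,1])[:3]))
E
```

```text
edge pred [[365.6, 91.3]] [[347.5, 352.2]] front [[125.1, 90.6]] [[153.8, 351.6]]
-53 -14 base c [[236.7, 264.3]] top c [[221.9, 327.3]]
-57 -14 base c [[227.9, 264.3]] top c [[209.8, 327.2]]
-61 -14 base c [[219.1, 264.3]] top c [[197.7, 327.2]]
-53 -17 base c [[236.9, 270.3]] top c [[222.3, 335.1]]
-57 -17 base c [[228.1, 270.3]] top c [[210.2, 335.0]]
-61 -17 base c [[219.4, 270.3]] top c [[198.2, 335.0]]
-53 -20 base c [[237.1, 276.3]] top c [[222.6, 342.7]]
-57 -20 base c [[228.4, 276.3]] top c [[210.7, 342.7]]
-61 -20 base c [[219.6, 276.2]] top c [[198.7, 342.7]]
tcp in ledge frame [-0.0344399  -0.01540155  0.03214087] jaw yaw err 0.0012172921705437822 tooly z -0.0027636791978432797
-0.0425 [-0.07695629 -0.01544506  0.02625835]
0.0425 [ 0.00804332 -0.01534159  0.02602344]
-0.05 [-0.08445626 -0.01545419  0.02627908]
0.05 [ 0.01554328 -0.01533246  0.02600271]
```

View pics/w3c.png

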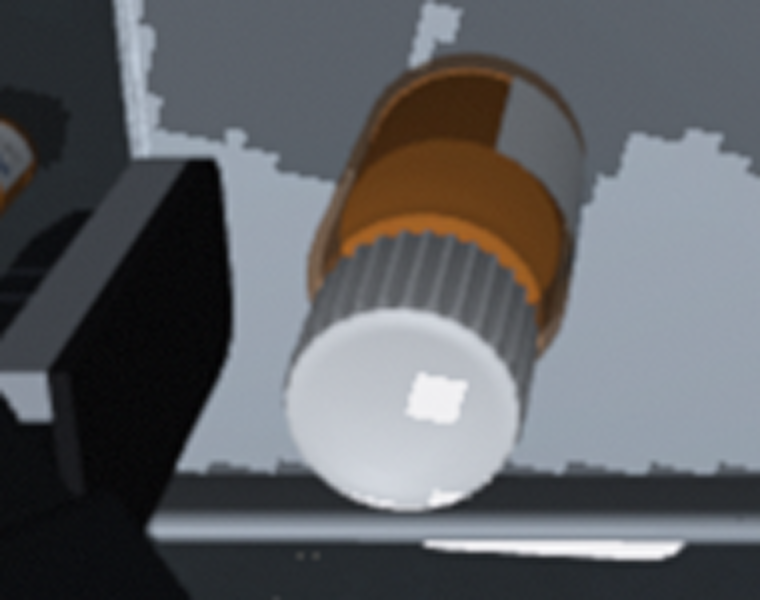

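The cap centre at (210,337) in wrist image 3 confirms the vial at −57/−18 mm. The −x finger is about 7 mm behind it and the other finger is over the flap. Next I'll lower gently and feel for the ledge.

>>> move_arm(commands=[[[0.05, -0.02, -0.2], [0, 0, 0], 1], [[0.04, -0.02, -0.2], [0, 0, 0], 1], [[0, 0, -0.05], [0, 0, 0], 1], [[0, 0, 0], [0, 0, 0], 1]])

```text
clock: 3.3
tcp_pos: [0.541, -0.0343, 0.1284]
orientation: [0.0, 0.62, 0.785, 0.0]
wrist_force: [-0.3, -0.0, 1.2]
finger_gap: 0.0856
```

>>> move_arm(commands=[[[0, 0, -0.03], [0, 0, 0], 1], [[0, 0, 0], [0, 0, 0], 1]])

```text
clock: 3.5
tcp_pos: [0.5411, -0.0343, 0.1275]
orientation: [0.0, 0.62, 0.785, 0.0]
wrist_force: [0.6, -0.2, 1.2]
finger_gap: 0.0853
```

>>> move_arm(commands=[[[0, 0, -0.03], [0, 0, 0], 1], [[0, 0, 0], [0, 0, 0], 1]])

```text
clock: 3.7
tcp_pos: [0.541, -0.0342, 0.126]
orientation: [0.0, 0.62, 0.785, 0.0]
wrist_force: [0.1, -0.4, 1.5]
finger_gap: 0.0856
```

>>> move_arm(commands=[[[0, 0, -0.03], [0, 0, 0], 1], [[0, 0, 0], [0, 0, 0], 1]])

```text
clock: 3.9
tcp_pos: [0.5408, -0.0342, 0.1246]
orientation: [-0.0, 0.62, 0.785, -0.0]
wrist_force: [-0.1, -0.4, 0.6]
finger_gap: 0.0849
```

>>> move_arm(commands=[[[0, 0, -0.03], [0, 0, 0], 1], [[0, 0, 0], [0, 0, 0], 1]])

```text
clock: 4.1
tcp_pos: [0.5408, -0.0342, 0.1233]
orientation: [-0.0, 0.62, 0.785, -0.0]
wrist_force: [-0.2, 0.3, -0.2]
finger_gap: 0.0855
```

```bash
python3 look.py 4 wrist scene; python3 - <<'E'
import cv2
a=cv2.imread("pics/scene4.png")[165:255,260:350]
cv2.imwrite("pics/s4c.png",cv2.resize(a,None,fx=6,fy=6,interpolation=cv2.INTER_CUBIC))
E
```

```text
{'clock': 4.1, 'tcp_pos': [0.5408, -0.0342, 0.1233], 'orientation': [-0.0001, 0.62, 0.7846, -0.0], 'finger_gap': 0.0855, 'wrist_force': [-0.1733, 0.3204, -0.1551], 'joint_pos': [-0.2113, 0.3218, -0.2639, 0.9852, 0.0, 1.1262]}
```

View pics/wrist4.png

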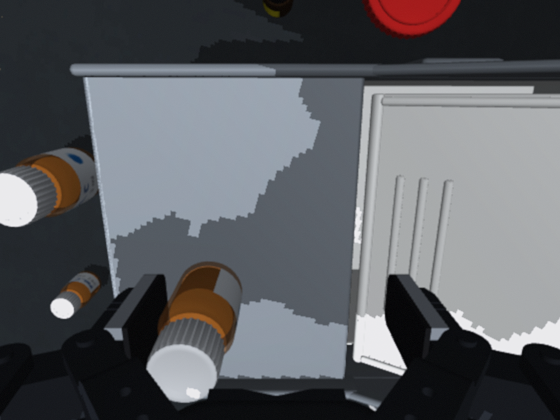

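View pics/s4c.png

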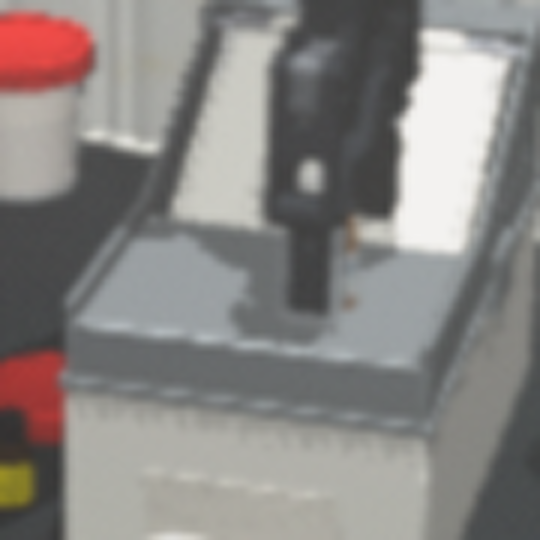

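>>> move_arm(commands=[[[0, 0, -0.03], [0, 0, 0], 1], [[0, 0, 0], [0, 0, 0], 1]])

```text
clock: 4.4
tcp_pos: [0.5408, -0.0342, 0.1222]
orientation: [-0.0, 0.62, 0.785, -0.0]
wrist_force: [-0.5, 0.2, 0.8]
finger_gap: 0.0851
```

>>> move_arm(commands=[[[0, 0, -0.03], [0, 0, 0], 1], [[0, 0, 0], [0, 0, 0], 1]])

```text
clock: 4.6
tcp_pos: [0.5408, -0.0342, 0.121]
orientation: [-0.0, 0.62, 0.785, -0.0]
wrist_force: [0.1, -0.6, 0.2]
finger_gap: 0.0852
```

>>> move_arm(commands=[[[0, 0, -0.03], [0, 0, 0], 1], [[0, 0, 0], [0, 0, 0], 1]])

```text
clock: 4.8
tcp_pos: [0.5409, -0.0342, 0.1208]
orientation: [0.0, 0.62, 0.785, 0.0]
wrist_force: [-1.7, 0.1, 8.1]
finger_gap: 0.0854
```

The finger touched the ledge at TCP z = 0.121 (8 N), so the ledge is at 0.115 as stated. I'll raise 3 mm and advance along the bin's +x.

>>> move_arm(commands=[[[0, 0, 0.075], [0, 0, 0], 1], [[0.08, 0.02, 0], [0, 0, 0], 1], [[0.122, 0.029, 0], [0, 0, 0], 1], [[0.122, 0.029, 0], [0, 0, 0], 1], [[0, 0, 0], [0, 0, 0], 1]])

```text
clock: 5.3
tcp_pos: [0.5546, -0.0309, 0.1227]
orientation: [0.0, 0.62, 0.785, 0.0]
wrist_force: [0.0, -0.1, 1.3]
finger_gap: 0.0856
```

```bash
python3 look.py 5 wrist
```

```text
{'clock': 5.3, 'tcp_pos': [0.5546, -0.0309, 0.1227], 'orientation': [0.0001, 0.6199, 0.7847, 0.0002], 'finger_gap': 0.0856, 'wrist_force': [0.0304, -0.0801, 1.2784], 'joint_pos': [-0.2004, 0.3462, -0.2303, 0.994, 0.0002, 1.1368]}
```

View pics/wrist5.png

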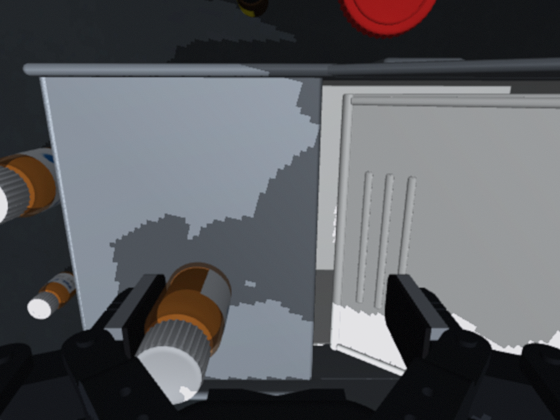

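The flap edge is now clear of the ledge edge (gap at columns 318 to 340), and the vial is upright against the finger. I'll continue.

>>> move_arm(commands=[[[0.122, 0.029, 0], [0, 0, 0], 1], [[0.122, 0.029, 0], [0, 0, 0], 1], [[0.122, 0.029, 0], [0, 0, 0], 1], [[0.122, 0.029, 0], [0, 0, 0], 1], [[0.122, 0.029, 0], [0, 0, 0], 1]])

```text
clock: 5.85
tcp_pos: [0.5783, -0.0252, 0.1227]
orientation: [-0.0, 0.62, 0.785, -0.0]
wrist_force: [-3.0, -0.8, 0.2]
finger_gap: 0.0853
```

```bash
python3 look.py 6 wrist scene
```

```text
{'clock': 5.85, 'tcp_pos': [0.5783, -0.0252, 0.1227], 'orientation': [-0.0003, 0.62, 0.7846, -0.0003], 'finger_gap': 0.0853, 'wrist_force': [-3.0385, -0.8205, 0.189], 'joint_pos': [-0.1821, 0.3883, -0.167, 1.0162, -0.0002, 1.1554]}
```

View pics/wrist6.png

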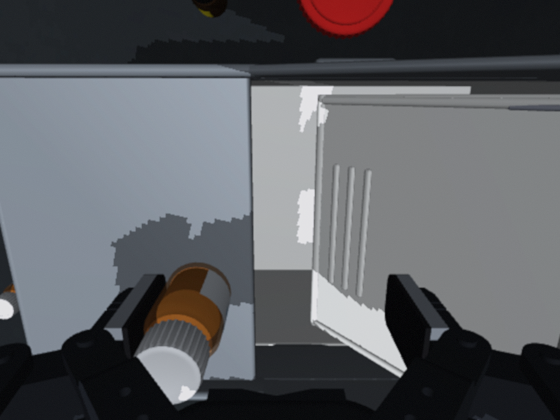

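>>> move_arm(commands=[[[0.122, 0.029, 0], [0, 0, 0], 1], [[0.122, 0.029, 0], [0, 0, 0], 1], [[0.122, 0.029, 0], [0, 0, 0], 1], [[0.122, 0.029, 0], [0, 0, 0], 1]])

```text
clock: 6.35
tcp_pos: [0.5911, -0.0219, 0.1229]
orientation: [-0.004, 0.621, 0.784, -0.006]
wrist_force: [-42.7, -12.5, 26.2]
finger_gap: 0.0856
```

```bash
python3 look.py 7 wrist scene
```

```text
{'clock': 6.35, 'tcp_pos': [0.5911, -0.0219, 0.1229], 'orientation': [-0.0042, 0.6206, 0.7841, -0.0056], 'finger_gap': 0.0856, 'wrist_force': [-42.6618, -12.5493, 26.2279], 'joint_pos': [-0.1699, 0.4202, -0.1177, 1.0456, -0.0057, 1.1693]}
```

View pics/wrist7.png

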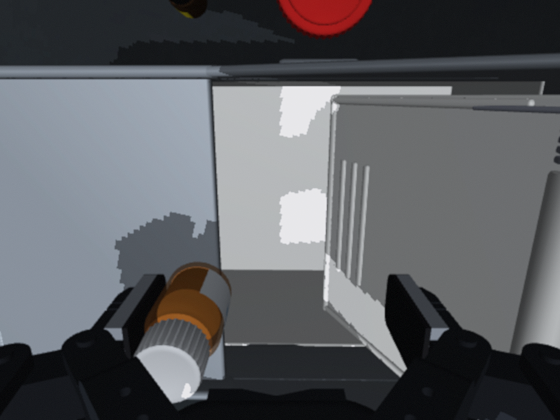

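The push jammed with −43 N and the TCP stopped 7 mm short, so the flap finger's knuckle is probably at the hinge barrel. The vial is still upright at the ledge edge, around (185,350), and the flap is wide open. I'll ease back a little, raise, and get the remaining travel by closing the gripper slightly, so that the flap finger stays in place.

>>> move_arm(commands=[[[-0.2, -0.047, 0.0], [0, 0, 0], 1], [[0, 0, 0.1], [0, 0, 0], 1], [[0, 0, 0], [0, 0, 0], 1]])

```text
clock: 6.75
tcp_pos: [0.5898, -0.0226, 0.1273]
orientation: [0.0, 0.62, 0.785, 0.0]
wrist_force: [-3.9, -0.1, -0.2]
finger_gap: 0.0854
```

```bash
python3 look.py 8 wrist scene; python3 - <<'E'
import cv2
a=cv2.imread("pics/scene7.png")[140:260,240:370]
cv2.imwrite("pics/s7c.png",cv2.resize(a,None,fx=5,fy=5,interpolation=cv2.INTER_CUBIC))
E
```

```text
{'clock': 6.75, 'tcp_pos': [0.5898, -0.0226, 0.1273], 'orientation': [0.0001, 0.62, 0.7846, 0.0], 'finger_gap': 0.0854, 'wrist_force': [-3.9342, -0.0519, -0.1783], 'joint_pos': [-0.1742, 0.4045, -0.1303, 1.0359, -0.0, 1.1634]}
```

View pics/s7c.png

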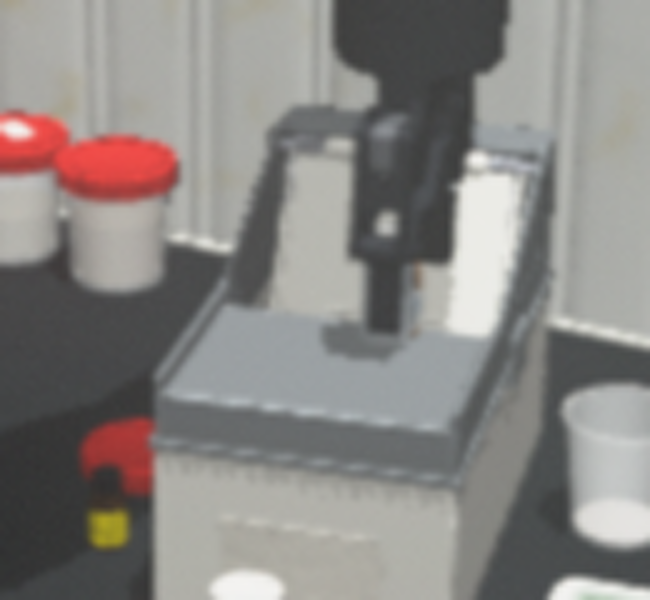

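View pics/wrist8.png

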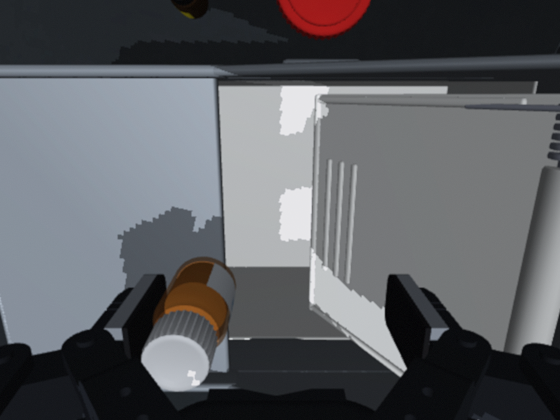

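The forces are back to spring level (4 N). Now I'll close by small steps, advancing the hand by half of each.

>>> move_arm(commands=[[[0, 0, 0.0], [0, 0, 0], 0.85], [[0.073, 0.017, 0.02], [0, 0, 0], 0.85], [[0, 0, 0.02], [0, 0, 0], 0.72], [[0.073, 0.017, 0], [0, 0, 0], 0.72], [[0, 0, 0], [0, 0, 0], 0.72]], newtons=20)

```text
clock: 7.35
tcp_pos: [0.5955, -0.0212, 0.128]
orientation: [-0.0, 0.62, 0.785, -0.0]
wrist_force: [-3.8, -1.9, 0.6]
finger_gap: 0.0735
```

```bash
python3 look.py 9 wrist
```

```text
{'clock': 7.35, 'tcp_pos': [0.5955, -0.0212, 0.128], 'orientation': [-0.0004, 0.62, 0.7846, -0.0003], 'finger_gap': 0.0735, 'wrist_force': [-3.8477, -1.8876, 0.6461], 'joint_pos': [-0.1701, 0.4148, -0.1124, 1.0445, -0.0002, 1.1674]}
```

View pics/wrist9.png

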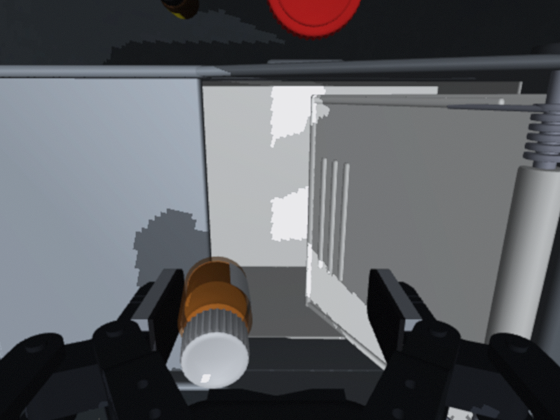

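The vial is right at the edge and the flap is still held open. One more step.

>>> move_arm(commands=[[[0.05, 0.012, 0.02], [0, 0, 0], 0.6], [[0.073, 0.017, 0], [0, 0, 0], 0.6], [[0, 0, 0], [0, 0, 0], 0.6], [[0, 0, 0], [0, 0, 0], 0.6]])

```text
clock: 7.8
tcp_pos: [0.6002, -0.02, 0.129]
orientation: [-0.0, 0.62, 0.785, -0.0]
wrist_force: [-4.9, -0.6, 0.2]
finger_gap: 0.0683
```

```bash
python3 look.py 10 wrist
```

```text
{'clock': 7.8, 'tcp_pos': [0.6002, -0.02, 0.129], 'orientation': [-0.0004, 0.62, 0.7846, -0.0003], 'finger_gap': 0.0683, 'wrist_force': [-4.8982, -0.6031, 0.1669], 'joint_pos': [-0.1668, 0.4226, -0.0978, 1.0514, -0.0002, 1.1707]}
```

View pics/wrist10.png

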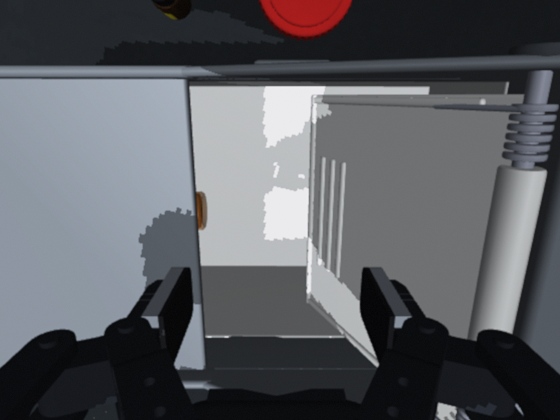

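The vial has dropped into the tub (amber base at (201,210), under the ledge edge). I'll draw back so the flap shuts.

>>> move_arm(commands=[[[-0.25, -0.058, 0.05], [0, 0, 0], 0.6], [[-0.25, -0.058, 0.05], [0, 0, 0], 0.6], [[-0.25, -0.058, 0.1], [0, 0, 0], 0.6], [[-0.25, -0.058, 0.2], [0, 0, 0], 0.6], [[-0.2, -0.047, 0.4], [0, 0, 0], 0.6]])

```text
clock: 8.35
tcp_pos: [0.5507, -0.0312, 0.1612]
orientation: [-0.001, 0.62, 0.785, -0.0]
wrist_force: [-0.1, 0.2, 0.2]
finger_gap: 0.0684
```

>>> move_arm(commands=[[[-0.2, -0.047, 0.7], [0, 0, 0], 0.6], [[-0.3, 0, 0.8], [0, 0, 0], 0.6], [[-0.5, 0, 0.8], [0, 0, 0], 0.6], [[-0.5, 0, 0.5], [0, 0, 0], 0.6], [[-0.5, 0.4, 0.2], [0, 0, 0], 0.6]])

```text
clock: 8.85
tcp_pos: [0.4725, -0.0182, 0.2843]
orientation: [0.002, 0.621, 0.784, 0.001]
wrist_force: [0.2, 1.3, 0.9]
finger_gap: 0.0687
```

>>> move_arm(commands=[[[-0.5, 0.7, 0], [0, 0, 0], 0.6], [[-0.5, 0.7, 0], [0, 0, 0], 0.6], [[-0.4, 0.7, 0], [0, 0, 0], 0.6], [[0, 0.7, 0], [0, 0, 0], 0.6], [[0, 0, 0], [0, 0, 0], 0.6]])

```text
clock: 9.35
tcp_pos: [0.4154, 0.097, 0.2821]
orientation: [0.0, 0.619, 0.786, 0.001]
wrist_force: [-0.0, -0.3, -0.6]
finger_gap: 0.0681
```

```bash
python3 look.py 11 wrist scene top; python3 - <<'E'
import cv2,numpy as np
a=cv2.imread("pics/scene11.png")[155:305,240:400];b=cv2.imread("pics/top11.png")[115:305,225:405]
cv2.imwrite("pics/st11.png",np.hstack([cv2.resize(a,(420,400)),cv2.resize(b,(379,400))]))
E
```

```text
{'clock': 9.35, 'tcp_pos': [0.4154, 0.097, 0.2821], 'orientation': [0.0004, 0.6186, 0.7857, 0.001], 'finger_gap': 0.0681, 'wrist_force': [-0.0181, -0.3033, -0.6082], 'joint_pos': [0.0401, 0.0148, -0.2361, 1.3181, 0.0009, 1.374]}
```

View pics/st11.png

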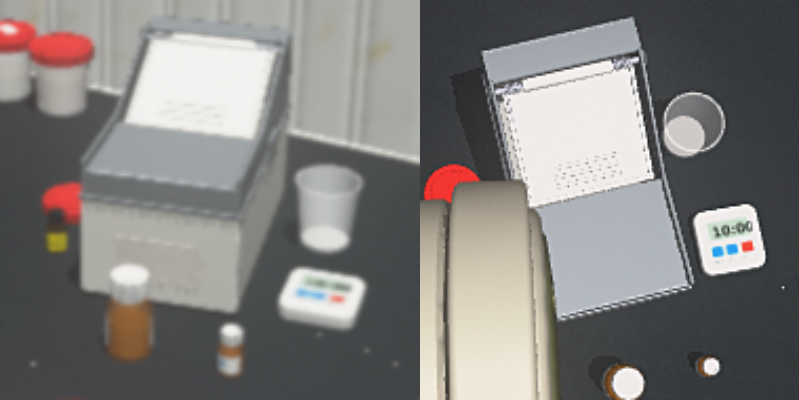

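View pics/top11.png

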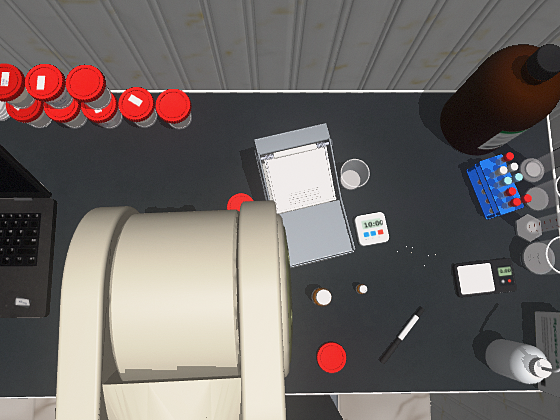

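The flap is shut, the ledge is empty, and the bystanders are where they were. The robot is clear and at rest, so I'm handing in.

```bash
python3 -c "
from workcell import job;print(job.hand_in())"
```

```text
the job is handed in; nothing more can be done
None
```

The vial is in the bin and the flap has shut by itself. I handed the job in at about 9.5 s; the limit was 32 s.

- **How it was done:** I lowered the open gripper astride the vial, one finger on the flap and the other behind the vial. I then advanced along the bin. The flap finger swung the flap open while the other finger slid the vial to the ledge's edge. For the last few millimetres I partly closed the gripper, which pushed the vial in while the flap was still held open. Then I drew back.
- **Order:** The flap was only slightly open when the vial first started to move. It was wide open well before the vial reached the edge.
- **Last checks:** After the push, the wrist camera showed the vial inside the tub. The final scene and top views show the flap shut and the ledge empty. The brown vial, cup and timer are undisturbed. The red lid is partly hidden by the arm in the top view, but it looks in place in the scene view. Wrist force is about zero and nothing touches the arm.
- **What went wrong:** During the advance the flap finger jammed, probably against the hinge barrel. The wrist read about 52 N in total (−43 along x, −13 along y, +26 along z). That is under the 120 N wrist limit, but above the 40 N limit if it was the gripper's body that touched. I judged it to be the finger, but did not confirm it. I backed off at once, and the force fell back to the flap spring's 4 N.
- **Disagreement in measurements:** The camera fit put the ledge 3 mm below its stated height of 115 mm. Touching the ledge with a fingertip (8 N) gave 115 mm, so I used that.

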